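# Fasten the display case with its hasp and snap hook

### The job

Fasten the display case for the night: fold its hasp strap down flat over the staple, then clip the steel snap hook onto the staple through its sprung gate, so that the staple's wire is caught inside the hook, the gate has sprung fully shut behind it and the hook cannot be lifted off. Let go of the hook, and leave the mouse, the power strip and the leaflets where they are.

Things in the scene. Friction and masses are not known exactly. Their poses are not given: they have to be found in the camera images.
- case: Low white display case, fixed, 360 (x) x 300 (y) mm, flat top at 70 mm. Origin: centre of its underside; x points from the deck to the lid (away from the robot at yaw 0), z up. Top: solid white deck, x = -180 to -45 mm, with a switch and a button (under 10 mm high) in its corners at y = +-115; behind it a clear lid in a white frame, shut and staying shut. Steel hasp along the line y = 0.
- hasp_hinge (a point): Middle of the hasp's hinge pin (along the case's y), at the seam of deck and lid, 5 mm above the deck. Knuckles reach 10 mm above the deck. A fixed leaf 3 mm thick, 60 mm wide is screwed to the lid, from the pin to 45 mm behind it.
- hasp (a joint): Angle of the hasp strap about the pin, rad: 0 = flat on the deck over the staple (a stop), 1.57 = upright, more = leaning back over the lid (limit 2.3). Stiff: it stays where it is left; 1 to 2 N at its free end turns it. Steel strap 118 mm long from the pin, 38 wide, 4 thick, with a 12 mm wide slot from 32 to 105 mm for the staple. Folded flat, its upper face is 5 mm above the deck.
- hasp_end (a point): Point on the strap's upper face (upper when folded flat), in the middle of its solid end past the slot, 111 mm from the pin, 7 mm from the free edge. Moves with the strap.
- staple_rear (a point): Point on the axis of the staple's rear leg, 38 mm in front of the pin (case -x), 12 mm above the deck. The staple is a fixed upside-down U of 8 mm round steel wire on the deck, in the case's x-z plane: two upright legs 50 mm apart (42 clear) and a top bar.
- staple_front (a point): Point on the axis of the staple's front leg, 88 mm in front of the pin, 12 mm above the deck.
- staple_bar (a point): Middle of the staple's top bar (along the case's x), on its axis, 46 mm above the deck. Under it 42 mm are clear to the deck, 37 mm to the folded strap; the staple's top is 50 mm above the deck.
- staple_top_rear (a point): Rear end of the staple's top bar: where the bar's axis meets the rear leg's axis, 46 mm above the deck (the wire is rounded there).
- staple_top_front (a point): Front end of the staple's top bar: where the bar's axis meets the front leg's axis, 46 mm above the deck.
- snap_hook: Loose steel snap hook (pear-shaped carabiner of 11 mm rod), 140 x 64 x 11 mm, about 0.25 kg, lying flat beside the case, left or right. Origin: on its underside, mid-length. x points along it from the narrow hinge end (x = -70 mm) to the wide nose end (+70); y to the gate's side (the spine is on the -y side); z up. Spine: rod axis from (-30, -11.5) to (38, -26.5) mm.
- snap_grip (a point): Middle of the snap hook's hinge end, at (-45, 0, 5.5) mm of its frame: a good place to grip. There it is 34 mm wide across two flat parallel cheeks (y = +-17) that run from x = -60 to -28 mm.
- snap_nose (a point): Centre of the round nose tip of the snap hook, at (49, 24, 5.5) mm of its frame. From the spine the rod's axis runs round the nose end to here on an arc of radius 26.5 about (38, 0). In the pocket inside this arc the centre of an 8 mm wire can lie up to x = 55 mm.
- gate (a joint): Angle of the snap hook's sprung gate, rad: 0 = shut (a stop); grows as it is pressed in, towards the spine; limit 0.5. A 10 mm rod pivoted at (-30, 11.5) mm of the hook's frame; shut, its tip is at (38.5, 22.5). 1 N at the tip starts it, 2.5 N holds it fully in. Wire pressed on it at x = 24 to 38 passes the nose; it springs shut once the wire lies in the nose pocket, x over 49.
- mouse: Black computer mouse, 112 x 56 x 32 mm, loose; lies on the other side of the case from the snap hook. Origin: centre of its underside.
- power_strip: White three-socket power strip, 210 x 58 x 40 mm, with a black plug adapter in it that reaches 86 mm high. Loose. Origin: centre of its underside, x along its length.
- leaflets: Stack of leaflets, 210 x 100 x 20 mm, loose, 0.6 kg. Origin: centre of its underside, x along its length.
Not all that is in view belongs to the job. Of the things that look like the snap_hook, take the one that is farthest from the robot's base at the start.

How it is judged:
By the outcome, as a careful person would: the job done as asked, in the order asked, and still so for the second after the job is handed in, with the robot touching nothing.
It also fails if it takes over 64 s, if anything falls off the work surface, if the arm or the gripper's body presses on something with over 40 N, if the wrist force passes 120 N, or if a joint passes its speed limit or range.

### The arm

A 6-joint arm with a two-finger parallel gripper is mounted at the origin on the work surface. World frame = base frame: x ahead of the robot, y to its left, z up, the work surface at z = 0. Lengths are in m, angles in rad, forces in N, time in s.
With the tool pointing down it reaches from about 0.275 to 0.975 m from the base axis. Payload 8.4 kg.
Tool frame: the origin (TCP) lies at the very end of the fingers, on their centre line; the grasp point (between the pads) lies 19 mm behind it; y points along the fingers, z is the direction in which the jaws open and shut, and the axes are right-handed (so a half turn about y gives the same grasp; the last joint's range is limited). The gripper opens to 92 mm and grips with 3 to 60 N. Pads are 20 mm wide; open, the fingers measure 128 mm over their backs; the gripper's body (75 mm by 189 mm) begins 69 mm behind the grasp point.
Start: joints at [1.307, 0.353, 1.633, -0, 1.155, -0.002], TCP at [0.162, 0.604, 0.215] pointing down, gripper open.
Joint ranges: [-2.63, 2.63], [-0.92, 2.1], [0.06, 2.66], [-1.3, 4.44], [0, 2.69], [-3.02, 3.02]. Speed limits (rad/s): [2.22, 2.22, 2.79, 3.14, 3.14, 3.14].

### API

Orientations are given as a 3x3 rotation matrix whose columns are the frame's x, y, z axes.
In Python, from rig import env gives the robot as it stands.
- The arm moves only by the tool play_rows, never from a script. Its argument "steps" is a list of rows, each a list of 7 numbers: the shift along the tool's x, y, z scaled (see below), then the turn, a rotation vector about the tool's x, y, z scaled (see below), then the opening, from -1 (shut) to 1 (fully open). A call has 1 to 8 rows; each row is the pose to reach, as a shift and turn from the pose measured when the call began, along the tool's axes at that moment; what a row does not reach only later rows make up. The controller multiplies each number of a shift by 60 cm and each number of a turn by 60 degrees. A row lasts 1/8 s, in which the tool goes at most 62.5 mm and 10.7 degrees, less where a joint would pass 70% of its speed; a pose out of reach is approached as far as the arm can. A call with a number of a shift or a turn outside -1 to 1 is refused whole. A call with a gripper value outside its range is refused whole. The fingers move at their own pace and stop on an object; "squeeze" is the grip in N (left out, the last holds). Time passes only in rows, so rows that repeat a pose let the fingers close. It gives the time, the measured TCP pose, the force and the opening at its end, in the units of the state.
- env.state(): the state, without advancing time (a new reading comes with each control period).
- env.snapshot(name): name is "scene" or "top" or "wrist"; returns the picture (420x560x3 uint8, red, green, blue); there is no depth.
- env.calibration(name): a dict with "fx", "fy", "cx", "cy" (pixels), "camera_from_world" (4x4, takes a point from world to camera coordinates); the wrist camera has in their place "hand_eye" (4x4, takes a point from camera to tool coordinates, whose origin is the TCP and whose axes are the tool frame's). Camera axes: x right, y down, z forward; pixel columns grow to the right and rows downward; lengths in m; the calibration is good to about 2 mm. A picture is of the moment at which its call begins: read the wrist's pose just before it. calibration takes no time and is no camera call.
- env.hand_in(): hands the job in, once; it reports no verdict.
Trained networks look in the newest picture that a camera, given by its name, has taken for a name from the list of things; names that differ only in an ending like _2 or _b are one class to them, and where a whole thing is asked for, a point or a joint stands for the part that bears it (a point fixed in the world has none). Each returns a list of dicts, best first, with "p" (0 to 1); they miss things now and then, are a little off and sometimes report something else, mostly with a low value. They report only what shows in the picture. A call takes as long as a camera call. They do not tell look-alikes from the thing itself.
- env.boxes_of(camera, label): "rect" ([left, top, right, bottom] in pixels, round what is visible of it).
- env.spot_point(camera, label): "pixel" ([column, row] in pixels: a listed point, or the origin of a listed thing).
The state is a dict: "time": time; "joint_pos": joint angles; "qd": joint speeds; "joint_torque": joint torques, N m; "tool_pos": TCP position; "eef_rot": TCP orientation; "ft_force": force on the tool from outside, world axes, zero at the start; "torque": the same for the moment, N m; "width": finger opening in m.
Only numpy, scipy, OpenCV 4.12 (cv2) and the standard library are available. Lean on these libraries where they do the work, as an engineer would, in place of code of your own. Each camera call takes 0.05 s, during which the arm holds its last target. There are 200 camera calls.

## Working session

There is one attempt and no reset: what is moved stays moved. The work goes in short steps, Python scripts to look and compute and a tool call to move; the robot and the scene stay as the last step left them, time stands still between calls to the robot, and variables do not carry over. Pictures are saved under pics/ and viewed, about 8 in all and at most 12, crops included, and the job is handed in when it is done.

Besides the shell and the picture viewer there is one more tool, called in YAML: its name, and indented under it one key for each argument. play_rows: Moves the arm, as the interface text tells. Its arguments: {"type":"object","properties":{"steps":{"type":"array","items":{"type":"array","items":{"type":"number","minimum":-1,"maximum":1}}},"squeeze":{"type":"number"}},"required":["steps"]}

```bash
ls; mkdir -p pics; python3 - <<'E'
from rig import env
import cv2,numpy as np
s=env.state()
print({k:np.round(v,3).tolist() for k,v in s.items()})
a=env.snapshot("scene");
for n in ["scene","top"]:
    im=env.snapshot(n); cv2.imwrite(f"pics/{n}0.png",im[:,:,::-1])
    c=env.calibration(n); print(n,c["fx"],c["cx"],c["cy"],np.round(np.linalg.inv(c["camera_from_world"]),3).tolist())
    for l in ["case","snap_hook","mouse","power_strip","leaflets"]:
        print(l,[(np.round(b["rect"]).tolist(),round(b["p"],2)) for b in env.boxes_of(n,l)][:5])
    for l in ["snap_hook","snap_grip","snap_nose","hasp_hinge","hasp_end","staple_rear","staple_front","staple_bar","staple_top_rear","staple_top_front","case"]:
        print(l,[(np.round(b["pixel"],1).tolist(),round(b["p"],2)) for b in env.spot_point(n,l)][:5])
print(np.round(env.calibration("wrist")["hand_eye"],3).tolist(),env.calibration("wrist")["fx"])
E
```

```text
pics
{'time': 0.0, 'joint_pos': [1.307, 0.354, 1.634, 0.0, 1.155, -0.002], 'qd': [0.0, 0.001, 0.002, 0.0, 0.001, 0.0], 'joint_torque': [-0.001, -59.383, -33.422, 0.07, 0.023, -0.0], 'tool_pos': [0.162, 0.603, 0.214], 'eef_rot': [[0.966, -0.0, 0.259], [-0.259, -0.001, 0.966], [-0.0, -1.0, -0.001]], 'ft_force': [-0.363, 0.396, -0.514], 'torque': [0.034, -0.018, 0.003], 'width': 0.092}
scene 442.06253024317976 284.7090169163031 210.48824996914252 [[-0.816, 0.505, -0.281, 0.84], [0.578, 0.709, -0.405, 0.511], [-0.006, -0.493, -0.87, 1.135], [0.0, 0.0, 0.0, 1.0]]
case [([171.0, 162.0, 344.0, 326.0], 0.57)]
snap_hook [([353.0, 285.0, 392.0, 322.0], 0.85), ([421.0, 253.0, 453.0, 300.0], 0.83)]
mouse [([225.0, 120.0, 249.0, 149.0], 0.6)]
power_strip [([124.0, 142.0, 193.0, 186.0], 0.72)]
leaflets [([260.0, 325.0, 350.0, 415.0], 0.95), ([222.0, 120.0, 244.0, 148.0], 0.65), ([173.0, 168.0, 344.0, 331.0], 0.27)]
snap_hook [([435.5, 279.2], 0.89), ([377.0, 300.4], 0.8)]
snap_grip [([430.9, 263.5], 0.65), ([276.8, 192.2], 0.44)]
snap_nose [([366.0, 317.4], 0.86), ([456.2, 285.6], 0.74), ([292.1, 
[... 992 characters left out ...]
, 203.3], 0.44), ([251.5, 181.6], 0.3)]
snap_grip [([141.4, 298.9], 0.64), ([140.8, 245.2], 0.63)]
snap_nose [([139.2, 215.8], 0.92), ([104.6, 301.0], 0.58), ([261.8, 222.4], 0.5)]
hasp_hinge [([255.5, 194.0], 0.94)]
hasp_end [([254.5, 203.5], 0.51)]
staple_rear [([255.0, 206.8], 0.76), ([253.5, 214.3], 0.34)]
staple_front [([256.1, 222.8], 0.96)]
staple_bar [([255.4, 215.4], 0.61)]
staple_top_rear [([253.5, 207.6], 0.91), ([249.1, 181.5], 0.49)]
staple_top_front [([257.7, 226.2], 0.81), ([254.0, 198.0], 0.64), ([252.6, 208.3], 0.18)]
case [([249.2, 183.2], 0.69)]
[[-0.0, 0.955, 0.298, -0.085], [0.001, -0.298, 0.955, -0.17], [1.0, 0.001, -0.001, -0.0], [0.0, 0.0, 0.0, 1.0]] 315.3258862756294
```

```bash
python3 - <<'E'
import cv2
t=cv2.imread("pics/top0.png");s=cv2.imread("pics/scene0.png")
a=cv2.resize(t[100:330,80:420],None,fx=2.3,fy=2.3,interpolation=cv2.INTER_CUBIC)
cv2.imwrite("pics/a.png",a)
cv2.imwrite("pics/b.png",cv2.resize(s[110:420,120:470],None,fx=1.9,fy=1.9,interpolation=cv2.INTER_CUBIC))
E
```

```text
(no output)
```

View pics/a.png

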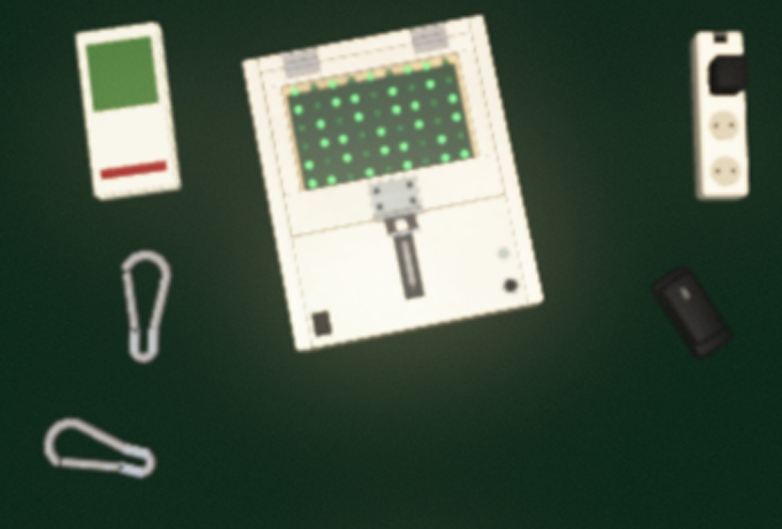

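View pics/b.png

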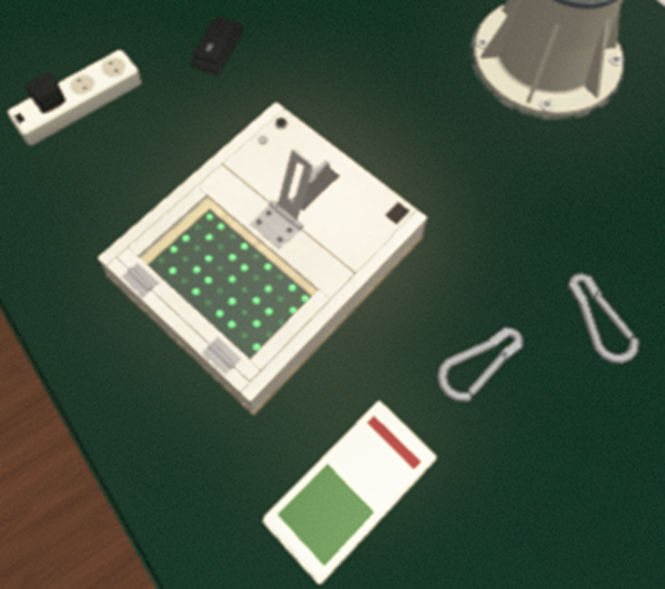

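Pictures: (1) Top: case yawed about 10° with the hasp near (255,200). Two snap hooks lie left of it, at (143,232) and (123,296). (2) Scene: strap standing roughly upright in front of the lid, staple and shadow beside it.
Look-alikes: hook A, top (143.8,232.8), and hook B, top (123.4,296.4). Next I fit the geometry and compare their distances from the base.

```bash
cat > h.py <<'E'
from rig import env
import numpy as np
from scipy.optimize import least_squares
def cal(n): return env.calibration(n)
def wristcam(s):
    c=env.calibration("wrist");T=np.eye(4);T[:3,:3]=s["eef_rot"];T[:3,3]=s["tool_pos"]
    c=dict(c);c["camera_from_world"]=np.linalg.inv(T@c["hand_eye"]);return c
def proj(c,P):
    P=np.atleast_2d(P);q=P@c["camera_from_world"][:3,:3].T+c["camera_from_world"][:3,3]
    return np.c_[c["fx"]*q[:,0]/q[:,2]+c["cx"],c["fy"]*q[:,1]/q[:,2]+c["cy"]]
def onplane(c,px,z):
    W=np.linalg.inv(c["camera_from_world"]);d=W[:3,:3]@[(px[0]-c["cx"])/c["fx"],(px[1]-c["cy"])/c["fy"],1]
    return W[:3,3]+d*(z-W[2,3])/d[2]
def R2(a): return np.array([[np.cos(a),-np.sin(a)],[np.sin(a),np.cos(a)]])
CP={"case":[0,0,0],"hasp_hinge":[-45,0,75],"staple_rear":[-83,0,82],"staple_front":[-133,0,82],"staple_bar":[-108,0,116],"staple_top_rear":[-83,0,116],"staple_top_front":[-133,0,116]}
HP={"snap_hook":[0,0,0],"snap_grip":[-45,0,5.5],"snap_nose":[49,24,5.5]}
def world(pose,p,z0=0):
    p=np.array(p)/1000; return np.r_[R2(pose[2])@p[:2]+pose[:2],p[2]+z0]
def fit(obs,M,x0):
    # obs: list (calib, name, pixel)
    f=lambda x:np.concatenate([(proj(c,world(x,M[n]))[0]-px)for c,n,px in obs])
    r=least_squares(f,x0,loss="soft_l1",f_scale=1.5); return r.x,f(r.x).reshape(-1,2)
E
cat > m1.py <<'E'
from h import *
t,s=cal("top"),cal("scene")
obs=[(t,"hasp_hinge",(255.5,194)),(t,"staple_front",(256.1,222.8)),(t,"staple_rear",(255,206.8)),(t,"staple_bar",(255.4,215.4)),(t,"staple_top_rear",(253.5,207.6)),(t,"staple_top_front",(257.7,226.2)),(t,"case",(249.2,183.2)),
(s,"hasp_hinge",(269.1,219.9)),(s,"staple_rear",(281.4,211.9)),(s,"staple_bar",(286.8,199.8)),(s,"staple_top_rear",(280.8,205.1)),(s,"staple_top_front",(294.5,196.5)),(s,"case",(259.4,243.2))]
x,r=fit(obs,CP,[.6,.03,.17]);print("case",np.round(x,4));print(np.round(r,1).tolist())
for a,px in [(a,None) for a in (0,.5,1,1.2,1.4,1.57,1.8,2.1,2.3)]:
    p=[-45-111*np.cos(a),0,75+111*np.sin(a)]
    print(a,np.round(proj(t,world(x,p)),0)[0],np.round(proj(s,world(x,p)),0)[0])
for nm,o in {"A":[(t,"snap_hook",(143.8,232.8)),(t,"snap_grip",(140.8,245.2)),(t,"snap_nose",(139.2,215.8)),(s,"snap_hook",(377,300.4)),(s,"snap_nose",(366,317.4))],
 "B":[(t,"snap_hook",(123.4,296.4)),(t,"snap_grip",(141.4,298.9)),(t,"snap_nose",(104.6,301)),(s,"snap_hook",(435.5,279.2)),(s,"snap_grip",(430.9,263.5)),(s,"snap_nose",(456.2,285.6))]}.items():
    for y0 in (0,1.5,3):
        h,r=fit(o,HP,[.4,.4,y0]);print(nm,np.round(h,4),np.hypot(*h[:2]),np.abs(r).mean().round(2))
E
python3 m1.py
```

```text
case [0.5939 0.0285 0.1066]
[[-1.4, 0.1], [0.9, 2.6], [0.4, 0.5], [0.7, -0.3], [1.8, -1.8], [-0.7, -1.8], [3.8, -0.5], [1.6, 1.5], [-0.2, 0.2], [1.2, 0.7], [0.2, 0.7], [0.4, -1.3], [0.1, -0.0]]
0 [258. 234.] [301. 198.]
0.5 [257. 228.] [298. 191.]
1 [256. 212.] [287. 191.]
1.2 [255. 204.] [281. 193.]
1.4 [254. 195.] [275. 197.]
1.57 [254. 188.] [269. 200.]
1.8 [253. 178.] [262. 207.]
2.1 [252. 167.] [252. 216.]
2.3 [251. 162.] [247. 223.]
A [ 0.4407  0.343  -0.0831] 0.5584394506047595 1.34
A [ 0.4407  0.343  -0.0831] 0.5584394482107978 1.34
A [0.4448 0.3578 2.8826] 0.5708199909146646 12.86
B [0.2607 0.3916 1.4324] 0.47049799012315874 1.29
B [0.2607 0.3916 1.4324] 0.4704979910819535 1.29
B [0.2607 0.3916 1.4324] 0.4704979905606586 1.29
```

```bash
cat > m2.py <<'E'
from h import *
import cv2
from scipy.optimize import minimize
def sil(n,rect,x0):
    im=cv2.imread(f"pics/{n}0.png");c=cal(n);l,t,r,b=rect
    m=np.zeros(im.shape[:2],np.uint8);m[t-8:b+8,l-8:r+8]=(im[t-8:b+8,l-8:r+8].max(2)>110)
    k,L,st,_=cv2.connectedComponentsWithStats(m);i=1+st[1:,4].argmax()
    ys,xs=np.where(L==i);hull=cv2.convexHull(np.c_[xs,ys].astype(np.int32))
    U=4;A=np.zeros((420*U,560*U),np.uint8);cv2.fillConvexPoly(A,hull*U+U//2,1)
    box=[[sx*180,sy*150,z] for sx in(-1,1) for sy in(-1,1) for z in(0,70)]
    def cost(x):
        q=cv2.convexHull(np.round(proj(c,np.array([world(x,p) for p in box]))*U+U/2).astype(np.int32))
        B=np.zeros_like(A);cv2.fillConvexPoly(B,q,1);return float((A!=B).sum())/U/U
    best=minimize(cost,x0,method="Nelder-Mead",options=dict(initial_simplex=[np.add(x0,d) for d in([0,0,0],[.02,0,0],[0,.02,0],[0,0,.1])]))
    print(n,np.round(best.x,4),best.fun,A.sum()/16)
sil("top",[186,107,317,250],[.594,.0285,.15])
sil("scene",[171,162,344,326],[.594,.0285,.15])
E
python3 m2.py
```

```text
top [0.5967 0.0365 0.2182] 251.75 14175.4375
scene [0.5959 0.034  0.2114] 87.1875 14891.3125
```

```bash
cat >> h.py <<'E'
from scipy.spatial.transform import Rotation as Ro
def Rdown(yaw):
    c,s=np.cos(yaw),np.sin(yaw); return np.array([[c,0,-s],[s,0,c],[0,-1,0.]])
def rows(targets,s=None):
    s=s or env.state();R=np.array(s["eef_rot"]);p=np.array(s["tool_pos"])
    for t in targets:
        T=t[1] if np.ndim(t[1]) else Rdown(t[1])
        v=Ro.from_matrix(R.T@T).as_rotvec(degrees=True)/60
        print(np.round(np.r_[R.T@(np.array(t[0])-p)/.6,v],4).tolist())
CASE=[.596,.0345,.213]
E
python3 -c "
from h import *
rows([([.40,.34,.27],.213)])"
```

```text
[0.4973, -0.0924, -0.3218, 0.0, -0.4534, -0.0]
```

play_rows:
  steps:
    - [0.25, -0.09, -0.16, 0, -0.227, 0, -1]
    - [0.497, -0.092, -0.322, 0, -0.453, 0, -1]
    - [0.497, -0.092, -0.322, 0, -0.453, 0, -1]
    - [0.497, -0.092, -0.322, 0, -0.453, 0, -1]
    - [0.497, -0.092, -0.322, 0, -0.453, 0, -1]
    - [0.497, -0.092, -0.322, 0, -0.453, 0, -1]
    - [0.497, -0.092, -0.322, 0, -0.453, 0, -1]
  squeeze: 30

```text
time: 2.62
tool_pos: [0.4018, 0.3379, 0.2704]
eef_rot: [[0.978, 0.001, -0.207], [0.207, 0.0, 0.978], [0.001, -1.0, 0.0]]
ft_force: [-0.3, 0.7, 0.1]
width: 0.0239
```

```bash
cat > m3.py <<'E'
from h import *
import cv2
s=env.state();im=env.snapshot("wrist");c=wristcam(s);cv2.imwrite("pics/w1.png",im[:,:,::-1])
print(s["time"],np.round(s["tool_pos"],4),s["width"],np.round(s["eef_rot"],3).tolist())
obs=[]
for n in HP:
    d=env.spot_point("wrist",n);print(n,[(np.round(b["pixel"],1).tolist(),round(b["p"],2)) for b in d][:4])
    for b in d:
        if b["p"]>.3 and np.hypot(*(proj(c,world([.4407,.343,-.083],HP[n]))[0]-b["pixel"]))<50: obs.append((c,n,b["pixel"]))
h,r=fit(obs,HP,[.44,.343,-.08]);print(np.round(h,4),np.round(r,1).tolist())
for y in (h[2],):
    for p in ([70,0,5.5],[-70,0,5.5],[49,24,5.5],[38,-26.5,5.5]): cv2.circle(im,tuple(int(v) for v in np.round(proj(c,world(h,p))[0])),2,(255,0,0),-1)
cv2.imwrite("pics/w1a.png",im[:,:,::-1])
E
python3 m3.py
```

```text
2.625 [0.4018 0.3379 0.2704] 0.023877146603726074 [[0.978, 0.001, -0.207], [0.207, 0.0, 0.978], [0.001, -1.0, 0.0]]
snap_hook [([279.3, 195.8], 0.84), ([339.9, 73.7], 0.62)]
snap_grip [([309.7, 58.4], 0.94), ([283.3, 168.5], 0.85)]
snap_nose [([285.9, 233.2], 0.8), ([384.9, 73.5], 0.58)]
[ 0.4425  0.3436 -0.0027] [[-1.9, 1.5], [0.8, -0.5], [0.4, -0.7]]
```

View pics/w1a.png

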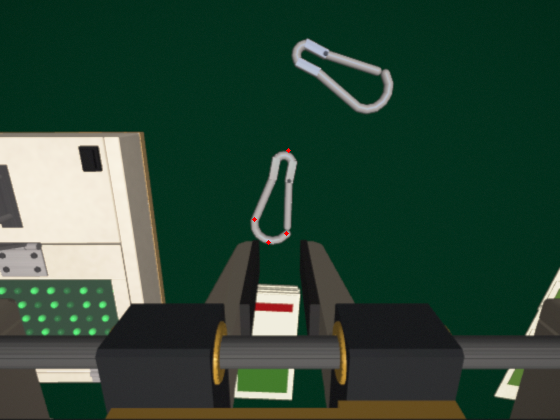

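The close view shows hook A with its hinge at (285,155), its nose at (270,242) and the gate on the right (+y). The look-alike B is at (345,75). A is at 0.56 m from the base and B at 0.47 m, so I take A. First comes the hasp, with a close look at it.

```bash
python3 -c "
from h import *
rows([([.56,.08,.285],.213)])"
```

```text
[0.1702, -0.0259, -0.4813, -0.0002, 0.0003, -0.0005]
```

play_rows:
  steps:
    - [0.17, -0.026, -0.481, 0, 0, 0, -1]
    - [0.17, -0.026, -0.481, 0, 0, 0, -1]
    - [0.17, -0.026, -0.481, 0, 0, 0, -1]
    - [0.17, -0.026, -0.481, 0, 0, 0, -1]
    - [0.17, -0.026, -0.481, 0, 0, 0, -1]
    - [0.17, -0.026, -0.481, 0, 0, 0, -1]

```text
time: 3.58
tool_pos: [0.5611, 0.0788, 0.2848]
eef_rot: [[0.978, -0.0, -0.21], [0.21, -0.0, 0.978], [-0.0, -1.0, -0.0]]
ft_force: [-0.4, 0.9, 0.4]
width: 0.0003
```

```bash
cat > m4.py <<'E'
from h import *
import cv2
s=env.state();im=env.snapshot("wrist");c=wristcam(s)
print(s["time"],np.round(s["tool_pos"],4),s["width"])
obs=[]
for n in list(CP)+["hasp_end"]:
    d=env.spot_point("wrist",n);print(n,np.round(proj(c,world(CASE,CP.get(n,[-45-111*np.cos(1.24),0,75+111*np.sin(1.24)])))[0],1),[(np.round(b["pixel"],1).tolist(),round(b["p"],2)) for b in d][:4])
    for b in d:
        if n in CP and b["p"]>.4 and np.hypot(*(proj(c,world(CASE,CP[n]))[0]-b["pixel"]))<30: obs.append((c,n,b["pixel"]))
h,r=fit(obs,CP,CASE);print(np.round(h,4),np.round(r,1).tolist())
P=[[-180,150,70],[-180,-150,70],[-45,0,75],[-83,0,116],[-133,0,116],[-133,0,75],[-45-111*np.cos(1.24),0,75+111*np.sin(1.24)],[-45,150,70],[-45,-150,70]]
for k,col in ((h,(255,0,0)),(CASE,(0,0,255))):
    for p in P: cv2.circle(im,tuple(int(v) for v in np.clip(np.round(proj(c,world(k,p))[0]),-99,999)),3,col,1)
cv2.imwrite("pics/w2.png",im[:,:,::-1])
E
python3 m4.py
```

```text
3.575 [0.5611 0.0788 0.2848] 0.0003474966785073708
case [245.3 184.4] [([248.5, 185.5], 0.58)]
hasp_hinge [237.7 162.9] [([243.6, 164.4], 0.81)]
staple_rear [235.6 131.2] [([239.9, 129.9], 0.87)]
staple_front [233.7  85. ] [([234.5, 84.5], 0.87), ([242.2, 163.8], 0.55), ([230.3, 82.4], 0.17)]
staple_bar [230.1 108.8] [([488.0, 164.5], 0.73)]
staple_top_rear [231.3 133.6] [([235.8, 137.8], 0.84), ([235.1, 83.4], 0.52), ([231.1, 110.4], 0.18)]
staple_top_front [229.   82.8] [([230.2, 85.4], 0.62)]
hasp_end [220.5 142. ] [([224.2, 145.5], 0.57)]
[0.5957 0.0428 0.2624] [[2.4, -0.1], [-1.0, -0.3], [-0.8, 2.7], [0.7, 2.1], [-0.6, -2.7], [0.4, -0.8]]
```

View pics/w2.png

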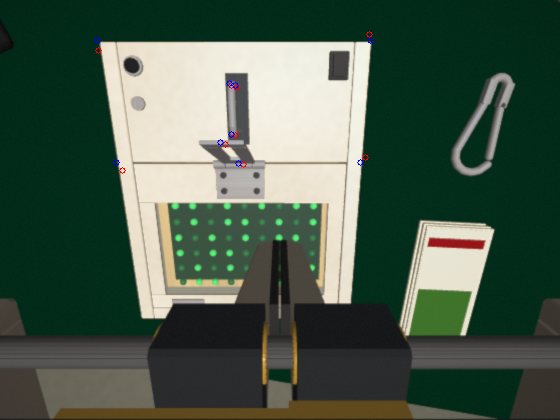

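The deck corners are at (101,42) and (371,42), the hinge leaf is centred at 240 and the staple bar is at column ~232. I nudge the case estimate 2 mm to +y. The strap leans at about 1.24 rad.

```bash
sed -i 's/^CASE=.*/CASE=[.5956,.0365,.213]/' h.py; cat >> h.py <<'E'
def cw(x,y,z): return world(CASE,[-45+x,y,75+z])
E
python3 -c "
from h import *
rows([(cw(x,0,z),.213) for x,z in [(45,170),(40,95),(0,95),(-20,95),(-40,95),(-60,95),(-76,88),(-92,76),(-106,59),(-113,40),(-113,21),(-112,1),(-112,-2)]])"
```

```text
[0.043, 0.0668, -0.0855, -0.0002, 0.0018, -0.0005]
[0.0347, 0.1918, -0.0855, -0.0002, 0.0018, -0.0005]
[-0.032, 0.1919, -0.0854, -0.0002, 0.0018, -0.0005]
[-0.0653, 0.1919, -0.0853, -0.0002, 0.0018, -0.0005]
[-0.0986, 0.1919, -0.0853, -0.0002, 0.0018, -0.0005]
[-0.132, 0.1919, -0.0852, -0.0002, 0.0018, -0.0005]
[-0.1586, 0.2036, -0.0852, -0.0002, 0.0018, -0.0005]
[-0.1853, 0.2236, -0.0851, -0.0002, 0.0018, -0.0005]
[-0.2086, 0.2519, -0.0851, -0.0002, 0.0018, -0.0005]
[-0.2203, 0.2836, -0.0851, -0.0002, 0.0018, -0.0005]
[-0.2202, 0.3153, -0.0851, -0.0002, 0.0018, -0.0005]
[-0.2186, 0.3486, -0.0851, -0.0002, 0.0018, -0.0005]
[-0.2186, 0.3536, -0.0851, -0.0002, 0.0018, -0.0005]
```

play_rows:
  steps:
    - [0.043, 0.067, -0.0855, 0, 0, 0, -1]
    - [0.039, 0.13, -0.0855, 0, 0, 0, -1]
    - [0.034, 0.192, -0.0855, 0, 0, 0, -1]
    - [0.034, 0.192, -0.0855, 0, 0, 0, -1]
    - [-0.03, 0.192, -0.0855, 0, 0, 0, -1]
    - [-0.065, 0.192, -0.0855, 0, 0, 0, -1]
    - [-0.099, 0.192, -0.0855, 0, 0, 0, -1]
    - [-0.132, 0.192, -0.0855, 0, 0, 0, -1]

```text
time: 5.03
tool_pos: [0.4939, 0.0145, 0.1723]
eef_rot: [[0.977, 0.003, -0.214], [0.214, 0.0, 0.977], [0.003, -1.0, -0.0]]
ft_force: [0.2, -0.7, 0.1]
width: 0.0003
```

```bash
python3 -c "
from h import *
s=env.state();print(s['time'],s['tool_pos'],s['ft_force'])
rows([(cw(x,0,z),.213) for x,z in [(-60,95),(-76,88),(-92,76),(-106,59),(-113,40),(-113,21),(-112,5),(-112,-1)]])"
```

```text
5.025 [0.49389969 0.01446417 0.17230055] [ 0.21172159 -0.65567522  0.11510922]
[-0.0016, 0.0038, 0.0001, 0.0004, 0.0024, 0.0031]
[-0.0283, 0.0154, 0.0001, 0.0004, 0.0024, 0.0031]
[-0.055, 0.0353, 0.0002, 0.0004, 0.0024, 0.0031]
[-0.0784, 0.0636, 0.0003, 0.0004, 0.0024, 0.0031]
[-0.0902, 0.0952, 0.0003, 0.0004, 0.0024, 0.0031]
[-0.0903, 0.1269, 0.0003, 0.0004, 0.0024, 0.0031]
[-0.0887, 0.1536, 0.0004, 0.0004, 0.0024, 0.0031]
[-0.0888, 0.1636, 0.0004, 0.0004, 0.0024, 0.0031]
```

play_rows:
  steps:
    - [-0.028, 0.014, 0, 0, 0, 0, -1]
    - [-0.055, 0.033, 0, 0, 0, 0, -1]
    - [-0.079, 0.062, 0, 0, 0, 0, -1]
    - [-0.091, 0.094, 0, 0, 0, 0, -1]
    - [-0.0905, 0.126, 0, 0, 0, 0, -1]
    - [-0.089, 0.153, 0, 0, 0, 0, -1]
    - [-0.089, 0.162, 0, 0, 0, 0, -1]
    - [-0.089, 0.163, 0, 0, 0, 0, -1]

```text
time: 6.02
tool_pos: [0.4431, 0.0033, 0.0753]
eef_rot: [[0.977, 0.005, -0.214], [0.214, 0.0, 0.977], [0.005, -1.0, -0.001]]
ft_force: [-0.3, 0.6, 3.3]
width: 0.0005
```

```bash
cat > m5.py <<'E'
from h import *
import cv2
s=env.state();print(s['time'],s['tool_pos'],s['ft_force'])
im=env.snapshot("wrist");sc=env.snapshot("scene")
o=np.hstack([cv2.resize(im[:,:,::-1],None,fx=.7,fy=.7),cv2.resize(sc[160:310,200:350,::-1],(294,294),interpolation=2)])
cv2.imwrite("pics/w3.png",o)
E
python3 m5.py
```

```text
6.025 [0.44311322 0.00329797 0.07531268] [-0.33602987  0.55368832  3.3304258 ]
```

View pics/w3.png

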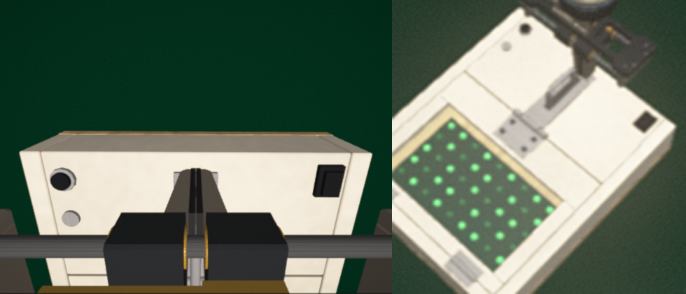

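Strap is flat (finger at strap-top height, 3.3 N). I press briefly, then go to the hook.

```bash
python3 -c "
from h import *
rows([([.443,.003,.22],.213),([.40,.343,.22],-.02)])"
```

```text
[0.001, -0.2411, -0.0005, 0.0006, 0.0024, 0.0049]
[0.0522, -0.2412, 0.5683, 0.0, 0.2249, 0.0049]
```

play_rows:
  steps:
    - [0, 0.004, 0, 0, 0, 0, -1]
    - [0, 0.006, 0, 0, 0, 0, -1]
    - [0, 0.006, 0, 0, 0, 0, -1]
    - [0, -0.1, 0, 0, 0, 0, -1]
    - [0, -0.2, 0, 0, 0, 0, -1]
    - [0, -0.24, 0, 0, 0, 0, 0]

```text
time: 6.88
tool_pos: [0.4439, 0.0031, 0.2235]
eef_rot: [[0.977, 0.011, -0.214], [0.214, 0.0, 0.977], [0.011, -1.0, -0.002]]
ft_force: [-0.1, -0.7, -0.9]
width: 0.0083
```

```bash
python3 -c "
from h import *
rows([([.40,.343,.22],-.02)])"
```

```text
[0.0496, 0.0052, 0.569, 0.0007, 0.225, 0.0104]
```

play_rows:
  steps:
    - [0.05, 0.005, 0.569, 0, 0.225, 0.01, 0.2]
    - [0.05, 0.005, 0.569, 0, 0.225, 0.01, 0.2]
    - [0.05, 0.005, 0.569, 0, 0.225, 0.01, 0.2]
    - [0.05, 0.005, 0.569, 0, 0.225, 0.01, 0.2]
    - [0.05, 0.005, 0.569, 0, 0.225, 0.01, 0.2]
    - [0.05, 0.005, 0.569, 0, 0.225, 0.01, 0.2]
    - [0.05, 0.005, 0.569, 0, 0.225, 0.01, 0.2]

```text
time: 7.75
tool_pos: [0.3997, 0.3454, 0.2204]
eef_rot: [[1.0, 0.001, 0.017], [-0.017, -0.0, 1.0], [0.001, -1.0, -0.0]]
ft_force: [-0.5, -0.8, -0.9]
width: 0.0549
```

```bash
cat > m6.py <<'E'
from h import *
import cv2
s=env.state();im=env.snapshot("wrist");c=wristcam(s)
print(s["time"],np.round(s["tool_pos"],4),s["width"])
obs=[]
for n in HP:
    d=env.spot_point("wrist",n);print(n,[(np.round(b["pixel"],1).tolist(),round(b["p"],2)) for b in d][:4])
    for b in d:
        if b["p"]>.3 and np.hypot(*(proj(c,world([.4425,.3436,-.0],HP[n]))[0]-b["pixel"]))<40: obs.append((c,n,b["pixel"]))
h,r=fit(obs,HP,[.4425,.3436,0]);print(np.round(h,4),np.round(r,1).tolist())
# outline fit: rod centreline dots
a=np.linspace(0,2*np.pi,60)
th=np.arctan2(-26.5,0)+np.linspace(0,np.arctan2(24,11)+np.pi/2,20)
C=[(38+26.5*np.cos(t),26.5*np.sin(t)) for t in th]+[(-30+68*k,-11.5-15*k) for k in np.linspace(0,1,8)]+[(-30+68.5*k,11.5+11*k) for k in np.linspace(0,1,8)]
C3=np.array([[x,y,5.5] for x,y in C])
x0,y0=np.clip(np.round(proj(c,world(h,[0,0,5]))[0]).astype(int)-[90,90],0,999);
g=im.astype(np.float32).max(2);g=cv2.GaussianBlur(g,(0,0),1.5)
from scipy.ndimage import map_coordinates
def f(x):
    q=proj(c,np.array([world(x,p) for p in C3]));return -map_coordinates(g,[q[:,1],q[:,0]],order=1,mode="nearest").mean()
from scipy.optimize import minimize
b=min((minimize(f,[h[0],h[1],h[2]+d],method="Nelder-Mead",options=dict(initial_simplex=[np.add([h[0],h[1],h[2]+d],e) for e in([0,0,0],[.004,0,0],[0,.004,0],[0,0,.05])])) for d in(-.1,0,.1)),key=lambda b:b.fun)
print("ridge",np.round(b.x,4),b.fun)
im=cv2.resize(im,None,fx=3,fy=3,interpolation=2)
for P,col in((C3,(255,0,0)),([[-60,17,11],[-28,17,11],[-60,-17,11],[-28,-17,11],[-70,0,5.5]],(0,255,0))):
    for p in P: cv2.circle(im,tuple(int(v) for v in np.round(proj(c,world(b.x,p))[0]*3+1)),2,col,-1)
cv2.imwrite("pics/w4.png",im[max(0,3*y0):3*y0+540,3*x0:3*x0+540,::-1])
E
python3 m6.py
```

```text
7.75 [0.3997 0.3454 0.2204] 0.05493429692178985
snap_hook [([317.4, 59.3], 0.81), ([282.1, 207.5], 0.55)]
snap_grip [([272.3, 173.7], 0.89), ([274.6, 48.9], 0.86)]
snap_nose [([299.3, 245.0], 0.93), ([364.4, 45.1], 0.57)]
[0.4405 0.3424 0.0878] [[-4.3, 0.3], [1.6, 1.2], [0.3, -2.9]]
ridge [0.4442 0.3431 0.0225] -174.36988830566406
```

View pics/w4.png

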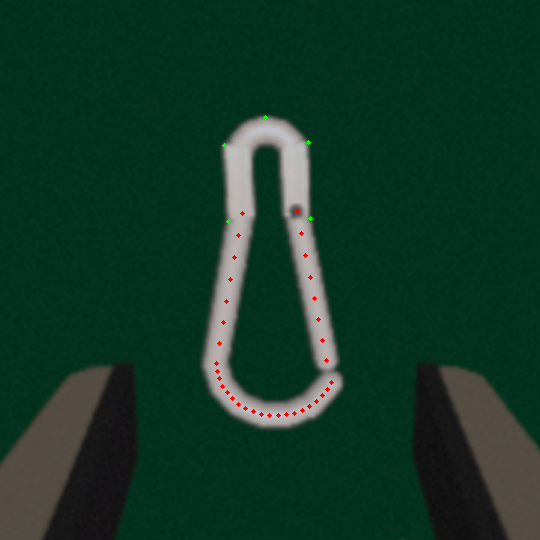

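The overlay lies on hook A in this crop: hinge top (265,117), gate pivot (297,211), nose tip (333,382), gate on the +y side. Grip point is (0.399, 0.342), yaw 0.0225.

```bash
python3 -c "
from h import *
rows([([.3992,.3421,.06],.0225),([.3992,.3421,.003],.0225)])"
```

```text
[-0.0019, 0.2671, 0.0006, 0.0011, -0.0413, 0.0004]
[-0.0019, 0.3621, 0.0007, 0.0011, -0.0413, 0.0004]
```

play_rows:
  steps:
    - [-0.002, 0.1, 0.0006, 0, -0.041, 0, 0.2]
    - [-0.002, 0.2, 0.0006, 0, -0.041, 0, 0.2]
    - [-0.002, 0.28, 0.0006, 0, -0.041, 0, 0.2]
    - [-0.002, 0.33, 0.0006, 0, -0.041, 0, 0.2]
    - [-0.002, 0.355, 0.0006, 0, -0.041, 0, 0.2]
    - [-0.002, 0.362, 0.0006, 0, -0.041, 0, 0.2]
    - [-0.002, 0.362, 0.0006, 0, -0.041, 0, 0.2]

```text
time: 8.82
tool_pos: [0.3998, 0.3422, 0.0039]
eef_rot: [[1.0, 0.001, -0.022], [0.022, -0.0, 1.0], [0.001, -1.0, -0.0]]
ft_force: [0.4, 0.0, 0.1]
width: 0.0552
```

```bash
python3 -c "
from h import *
s=env.state();print(s['tool_pos'],s['ft_force'])
rows([([.3992,.3421,.003],.0225)])"
```

```text
[0.39978944 0.34217322 0.0038546 ] [0.38205081 0.01281588 0.09947015]
[-0.001, 0.0014, -0.0001, 0.0004, -0.0007, 0.0012]
```

play_rows:
  steps:
    - [0, 0.001, 0, 0, 0, 0, -1]
    - [0, 0.001, 0, 0, 0, 0, -1]
    - [0, 0.001, 0, 0, 0, 0, -1]
    - [0, 0.001, 0, 0, 0, 0, -1]
    - [0, 0.001, 0, 0, 0, 0, -1]
    - [0, -0.05, 0, 0, 0, 0, -1]
    - [0, -0.15, 0, 0, 0, 0, -1]
    - [0, -0.25, 0, 0, 0, 0, -1]
  squeeze: 50

```text
time: 9.82
tool_pos: [0.3988, 0.3417, 0.155]
eef_rot: [[1.0, -0.0, -0.022], [0.022, -0.001, 1.0], [-0.0, -1.0, -0.001]]
ft_force: [1.1, 0.6, -1.7]
width: 0.0332
```

```bash
sed 's/pics\/w4/pics\/w5/' m6.py > m7.py; python3 - <<'E'
from h import *
import cv2
s=env.state();print(s['time'],s['tool_pos'],s['ft_force'],s['width'])
im=env.snapshot("wrist");c=wristcam(s)
print(np.round(proj(c,np.array(s['tool_pos'])),0))
np.save("held.npy",dict(im=im,R=s["eef_rot"],p=s["tool_pos"]),allow_pickle=True)
cv2.imwrite("pics/w5.png",cv2.resize(im[140:400,150:430,::-1],None,fx=2.2,fy=2.2,interpolation=2))
E
```

```text
9.825 [0.3988385  0.3417097  0.15497999] [ 1.13794895  0.58518453 -1.69324627] 0.033155926825870395
[[280. 256.]]
```

View pics/w5.png

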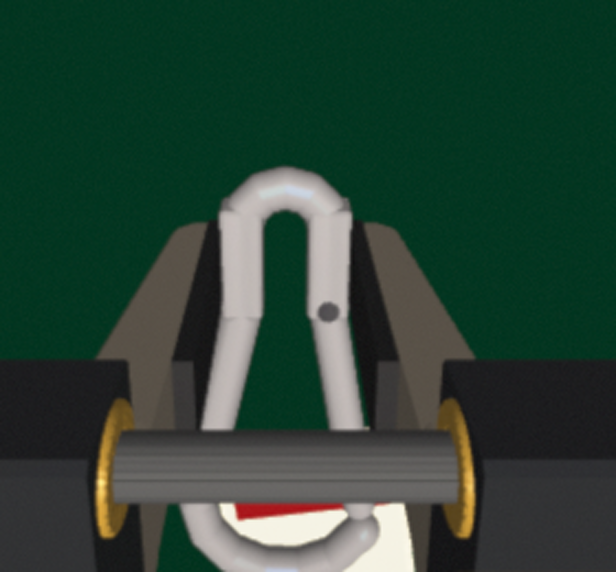

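```bash
cat > m8.py <<'E'
from h import *
d=np.load("held.npy",allow_pickle=True).item();s=dict(eef_rot=d["R"],tool_pos=d["p"]);c=wristcam(s)
R=np.array(d["R"]);p=np.array(d["p"])
M=np.array([[1,0,0],[0,0,-1],[0,1,0.]])  # hook axes -> tool axes
def pt(x,q):  # x: grip-x offset, z off, depth, yaw, pitch ; pivot at grip centre
    Rl=Ro.from_euler("zy",[x[3],x[4]]).as_matrix()
    v=Rl@(np.array(q)-[-45,0,5.5])/1000
    return p+R@(M@v+[x[0],x[2],x[1]])
obs=[([-70,0,7],(279.5,216)),([-30,11.5,11],(299,282)),([49,24,5.5],(317.5,380)),([64.5,0,5.5],(279,394))]
for h0 in(-.0022,-.005):
    f=lambda x:np.r_[np.concatenate([proj(c,pt([x[0],x[1],h0,x[2],x[3]],q))[0]-u for q,u in obs])]
    r=least_squares(f,[0,0,0,0]);print(h0,np.round(r.x,4),np.round(r.fun,1).tolist())
    f0=lambda x:np.r_[np.concatenate([proj(c,pt([x[0],x[1],h0,x[2],0],q))[0]-u for q,u in obs])]
    r=least_squares(f0,[0,0,0]);print("nopitch",np.round(r.x,4),np.round(r.fun,1).tolist())
E
python3 m8.py
```

```text
-0.0022 [-0.0021  0.0001  0.0052  0.0223] [0.0, -0.1, 0.5, 0.2, -2.0, -1.7, 1.4, 1.6]
nopitch [-0.0028  0.0001  0.0052] [-0.1, -1.8, 0.4, -0.9, -1.7, -0.0, 1.3, 3.8]
-0.005 [-0.0034  0.      0.0051  0.0375] [-0.1, -0.4, 0.6, 0.6, -1.8, -1.6, 1.3, 1.5]
nopitch [-0.0047 -0.0001  0.0051] [-0.3, -3.3, 0.5, -1.2, -1.4, 1.3, 1.1, 5.3]
```

```bash
python3 -c "
from h import *
rows([(cw(-145,73.5,125),-1.358)]);print(cw(-145,73.5,0),env.state()['joint_pos'])"
```

```text
[-0.0224, -0.0646, -0.4598, -0.0092, 1.3176, 0.003]
[0.3943564 0.0681743 0.075    ] [ 7.06283045e-01  2.59356894e-01  1.89451121e+00 -1.31730389e-03
  9.78441663e-01 -8.85590403e-01]
```

play_rows:
  steps:
    - [-0.004, -0.065, -0.08, 0, 0.17, 0, -1]
    - [-0.008, -0.065, -0.16, 0, 0.34, 0, -1]
    - [-0.012, -0.065, -0.24, 0, 0.51, 0, -1]
    - [-0.016, -0.065, -0.32, 0, 0.68, 0, -1]
    - [-0.02, -0.065, -0.4, 0, 0.85, 0, -1]
    - [-0.022, -0.065, -0.46, 0, 0.98, 0, -1]
    - [-0.022, -0.065, -0.46, 0, 0.98, 0, -1]

```text
time: 10.75
tool_pos: [0.3939, 0.0662, 0.1999]
eef_rot: [[0.533, 0.007, 0.846], [-0.846, 0.005, 0.533], [-0.0, -1.0, 0.009]]
ft_force: [-0.4, 0.2, -3.0]
width: 0.0332
```

```bash
python3 -c "
from h import *
rows([(cw(-145,73.5,125),-1.358),(cw(-145,73.5,60),-1.358),(cw(-145,73.5,19),-1.358)])"
```

```text
[-0.0024, -0.0002, 0.0024, -0.008, 0.3336, -0.0017]
[-0.0023, 0.1081, 0.0015, -0.008, 0.3336, -0.0017]
[-0.0023, 0.1765, 0.0009, -0.008, 0.3336, -0.0017]
```

play_rows:
  steps:
    - [-0.002, 0, 0.002, 0, 0.17, 0, -1]
    - [-0.002, 0, 0.002, -0.008, 0.334, -0.002, -1]
    - [-0.002, 0.02, 0.002, -0.008, 0.334, -0.002, -1]
    - [-0.002, 0.09, 0.0015, -0.008, 0.334, -0.002, -1]
    - [-0.002, 0.15, 0.001, -0.008, 0.334, -0.002, -1]
    - [-0.002, 0.176, 0.001, -0.008, 0.334, -0.002, -1]
    - [-0.002, 0.176, 0.001, -0.008, 0.334, -0.002, -1]

```text
time: 11.62
tool_pos: [0.3931, 0.0682, 0.0927]
eef_rot: [[0.215, -0.003, 0.977], [-0.977, -0.001, 0.215], [0.0, -1.0, -0.003]]
ft_force: [-0.4, -0.2, -3.5]
width: 0.0331
```

```bash
cat > m9.py <<'E'
import sys
from h import *
import cv2
s=env.state();print(s['time'],np.round(s['tool_pos'],4),np.round(s['ft_force'],2),s['width'])
im=env.snapshot("wrist");sc=env.snapshot("scene");tp=env.snapshot("top")
c=wristcam(s)
print("pred front/rear top px",np.round(proj(c,np.array([cw(-88,0,41),cw(-38,0,41),cw(-88,0,7)])),0).tolist())
for n in("staple_front","staple_top_front","staple_top_rear","snap_nose"):
    print(n,[(np.round(b["pixel"]).tolist(),round(b["p"],2)) for b in env.spot_point("wrist",n)][:3])
o=np.hstack([cv2.resize(im[:,:,::-1],(533,400)),cv2.resize(sc[175:265,240:330,::-1],(266,400) if 0 else (266,266),interpolation=2).copy() if 0 else np.vstack([cv2.resize(sc[170:260,240:360,::-1],(266,200),interpolation=2),cv2.resize(tp[175:265,200:320,::-1],(266,200),interpolation=2)])])
cv2.imwrite(f"pics/{sys.argv[1]}.png",o)
E
python3 m9.py w6; python3 -c "
from h import *
rows([(cw(-145,73.5,19),-1.358),(cw(-120,73.5,19),-1.358),(cw(-94,73.5,19),-1.358),(cw(-88,95,19),-1.358)])"
```

```text
11.625 [0.3931 0.0682 0.0927] [-0.35 -0.21 -3.48] 0.03305712449851962
pred front/rear top px [[378.0, 386.0], [462.0, 386.0], [364.0, 345.0]]
staple_front []
staple_top_front []
staple_top_rear [([463.0, 386.0], 0.61)]
snap_nose [([314.0, 379.0], 0.74)]
[-0.0002, 0.0015, -0.0011, -0.0015, 0.0002, 0.0004]
[-0.0002, 0.0016, 0.0406, -0.0015, 0.0002, 0.0004]
[-0.0002, 0.0016, 0.0839, -0.0015, 0.0002, 0.0004]
[-0.036, 0.0016, 0.0939, -0.0015, 0.0002, 0.0004]
```

View pics/w6.png

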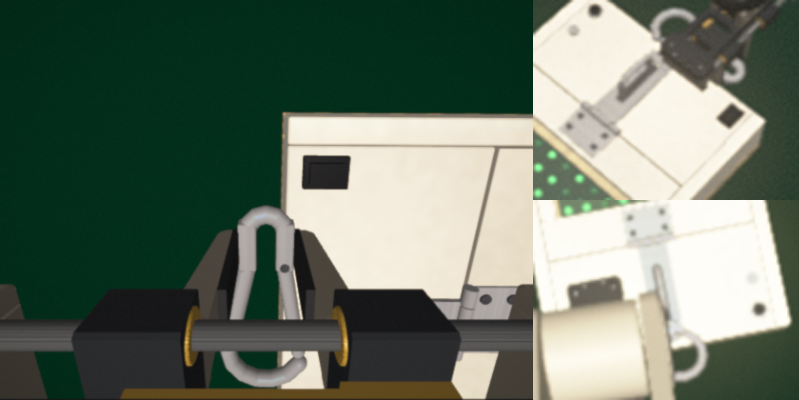

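Strap flat in top and scene views, and the hook is held in front of the staple with its gate facing it. The staple's rear top is at the predicted pixel (463,386). Pressing in now.

play_rows:
  steps:
    - [0, 0.0015, 0.03, 0, 0, 0, -1]
    - [0, 0.0015, 0.045, 0, 0, 0, -1]
    - [0, 0.0015, 0.06, 0, 0, 0, -1]
    - [0, 0.0015, 0.072, 0, 0, 0, -1]
    - [0, 0.0015, 0.083, 0, 0, 0, -1]
    - [0, 0.0015, 0.083, 0, 0, 0, -1]

```text
time: 12.72
tool_pos: [0.4438, 0.0787, 0.0939]
eef_rot: [[0.211, 0.001, 0.977], [-0.977, -0.0, 0.211], [0.0, -1.0, 0.001]]
ft_force: [-1.9, -0.4, -3.0]
width: 0.0333
```

```bash
python3 -c "
from h import *
s=env.state();R=np.array(s['eef_rot']);print(s['time'],s['tool_pos'],R.T@s['ft_force'],R.T@s['torque'])
rows([(cw(-94,73.5,19),-1.358),(cw(-88,95,19),-1.358)])"
```

```text
12.725 [0.44381888 0.07873054 0.09392424] [-0.03241306  3.03893622 -1.89039718] [-0.42421905  0.1547258   0.11218678]
[-0.0002, -0.0001, 0.0007, -0.0011, 0.0001, 0.0003]
[-0.0361, -0.0001, 0.0107, -0.0011, 0.0001, 0.0003]
```

Force is 1.9 N against the gate at about 8 cm lever, as expected. Now I draw the wire into the nose pocket.

play_rows:
  steps:
    - [-0.01, 0, 0.002, 0, 0, 0, -1]
    - [-0.02, 0, 0.005, 0, 0, 0, -1]
    - [-0.028, 0, 0.008, 0, 0, 0, -1]
    - [-0.034, 0, 0.01, 0, 0, 0, -1]
    - [-0.037, 0, 0.01, 0, 0, 0, -1]
    - [-0.037, 0, 0.01, 0, 0, 0, -1]

```text
time: 13.48
tool_pos: [0.4452, 0.1018, 0.094]
eef_rot: [[0.212, 0.002, 0.977], [-0.977, -0.0, 0.212], [0.0, -1.0, 0.002]]
ft_force: [-0.3, -0.6, -2.9]
width: 0.0331
```

```bash
python3 -c "
from h import *
s=env.state();R=np.array(s['eef_rot']);print(s['time'],s['tool_pos'],R.T@s['ft_force'],R.T@s['torque'])
rows([(cw(-88,95,19),-1.358),(cw(-88,95,8),-1.358)])"; python3 m9.py w7
```

```text
13.475 [0.44523235 0.10182694 0.09401367] [ 0.53230949  2.8527668  -0.43515518] [-0.05825152  0.01927297  0.05924898]
[0.0011, 0.0, 0.0003, -0.0016, 0.0005, 0.0004]
[0.0011, 0.0184, 0.0002, -0.0016, 0.0005, 0.0004]
13.475 [0.4452 0.1018 0.094 ] [-0.31 -0.61 -2.85] 0.0330676687271102
pred front/rear top px [[281.0, 411.0], [361.0, 411.0], [281.0, 368.0]]
staple_front [([283.0, 369.0], 0.74)]
staple_top_front [([283.0, 408.0], 0.89)]
staple_top_rear []
snap_nose [([317.0, 382.0], 0.63)]
```

View pics/w7.png

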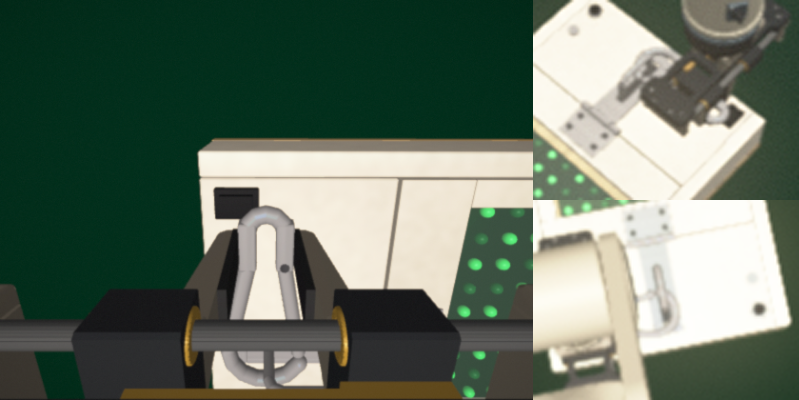

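play_rows:
  steps:
    - [-0.003, 0, 0, 0, 0, 0, -1]
    - [-0.006, 0, 0, 0, 0, 0, -1]
    - [-0.006, 0, 0, 0, 0, 0, -1]

```text
time: 14.2
tool_pos: [0.4443, 0.105, 0.0939]
eef_rot: [[0.212, 0.001, 0.977], [-0.977, -0.001, 0.212], [0.001, -1.0, 0.001]]
ft_force: [0.7, -1.4, -2.9]
width: 0.0335
```

play_rows:
  steps:
    - [0.003, 0, -0.01, 0, 0, 0, -1]
    - [0.003, 0, -0.02, 0, 0, 0, -1]
    - [0.003, 0, -0.025, 0, 0, 0, -1]
    - [0.003, 0, -0.025, 0, 0, 0, -1]

```text
time: 14.7
tool_pos: [0.4341, 0.0999, 0.0953]
eef_rot: [[0.214, 0.01, 0.977], [-0.977, -0.001, 0.214], [0.003, -1.0, 0.01]]
ft_force: [11.3, -5.7, -3.6]
width: 0.0332
```

An 11 N reaction when pulling back shows the wire is trapped behind the nose and gate. I recentre, lower and release.

```bash
python3 -c "
from h import *
rows([(cw(-88,95,19),-1.358),(cw(-88,95.5,9),-1.358)])"
```

```text
[0.0019, 0.0024, 0.019, -0.0095, 0.003, 0.0027]
[0.001, 0.019, 0.0188, -0.0095, 0.003, 0.0027]
```

play_rows:
  steps:
    - [0.001, 0.002, 0.012, -0.0095, 0, 0, -1]
    - [0.001, 0.002, 0.019, -0.0095, 0, 0, -1]
    - [0.001, 0.01, 0.019, -0.0095, 0, 0, -1]
    - [0.001, 0.019, 0.019, -0.0095, 0, 0, -1]
    - [0.001, 0.019, 0.019, -0.0095, 0, 0, -1]

```text
time: 15.32
tool_pos: [0.4446, 0.1016, 0.0833]
eef_rot: [[0.214, -0.001, 0.977], [-0.977, -0.003, 0.214], [0.003, -1.0, -0.002]]
ft_force: [0.1, -0.1, -2.5]
width: 0.0333
```

```bash
python3 -c "
from h import *
s=env.state();print(s['time'],s['tool_pos'],s['ft_force'])"
```

```text
15.325 [0.44457077 0.10160517 0.08326497] [ 0.07356822 -0.12515719 -2.46907668]
```

play_rows:
  steps:
    - [0, 0, 0, 0, 0, 0, 0.2]
    - [0, 0, 0, 0, 0, 0, 0.2]
    - [0, 0, 0, 0, 0, 0, 0.2]
    - [0, 0, 0, 0, 0, 0, 0.2]
    - [0, -0.05, 0, 0, 0, 0, 0.2]
    - [0, -0.15, 0, 0, 0, 0, 0.2]
    - [0, -0.25, 0, 0, 0, 0, 0.2]
    - [-0.1, -0.3, 0, 0, 0, 0, 0.2]

```text
time: 16.32
tool_pos: [0.4347, 0.1558, 0.2647]
eef_rot: [[0.21, 0.004, 0.978], [-0.978, -0.002, 0.21], [0.003, -1.0, 0.004]]
ft_force: [-0.4, -0.1, 0.3]
width: 0.0546
```

play_rows:
  steps:
    - [-0.05, 0, -0.02, 0, 0, 0, 0.2]
    - [-0.1, 0, -0.04, 0, 0, 0, 0.2]
    - [-0.1, 0, -0.04, 0, 0, 0, 0.2]
    - [-0.1, 0, -0.04, 0, 0, 0, 0.2]

```text
time: 16.82
tool_pos: [0.3989, 0.2091, 0.2645]
eef_rot: [[0.21, 0.004, 0.978], [-0.978, -0.002, 0.21], [0.003, -1.0, 0.004]]
ft_force: [0.2, -0.0, -0.7]
width: 0.0552
```

```bash
cat > m10.py <<'E'
from h import *
import cv2
s=env.state();print(s['time'],np.round(s['tool_pos'],4))
im=env.snapshot("wrist");sc=env.snapshot("scene");tp=env.snapshot("top")
c=wristcam(s);u=proj(c,cw(-88,40,5))[0];print(u)
x,y=np.clip(np.round(u).astype(int),[90,90],[470,330])
o=np.hstack([cv2.resize(im[y-90:y+90,x-90:x+90,::-1],(500,500),interpolation=2),np.vstack([cv2.resize(sc[175:255,255:351,::-1],(300,250),interpolation=2),cv2.resize(tp[180:260,200:296,::-1],(300,250),interpolation=2)])])
cv2.imwrite("pics/w8.png",o)
for n in("mouse","power_strip","leaflets"): print(n,[(np.round(b["rect"]).tolist(),round(b["p"],2)) for b in env.boxes_of("top",n)][:2])
for n in("hasp_end","snap_nose"): print(n,np.round(proj(c,cw(-111,0,0))[0]),[(np.round(b["pixel"]).tolist(),round(b["p"],2)) for b in env.spot_point("wrist",n)][:2])
E
python3 m10.py
```

```text
16.825 [0.3989 0.2091 0.2645]
[296.79777208 308.63271594]
mouse [([363.0, 213.0, 397.0, 255.0], 0.87), ([185.0, 110.0, 312.0, 250.0], 0.7)]
power_strip [([381.0, 111.0, 403.0, 188.0], 0.88)]
leaflets [([114.0, 110.0, 159.0, 187.0], 0.77), ([183.0, 108.0, 314.0, 255.0], 0.34)]
hasp_end [279. 331.] [([281.0, 328.0], 0.62)]
snap_nose [279. 331.] [([314.0, 336.0], 0.78)]
```

View pics/w8.png

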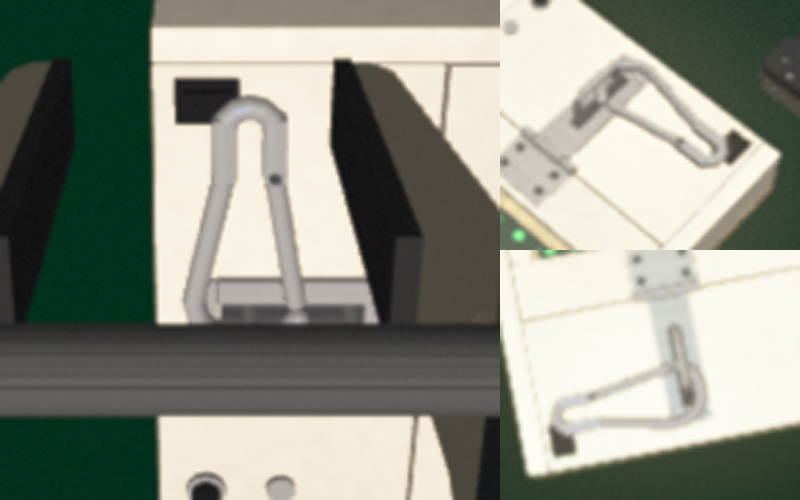

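play_rows:
  steps:
    - [0.06, -0.03, 0.02, 0, 0, 0, 0.2]
    - [0.13, -0.03, 0.04, 0, 0, 0, 0.2]
    - [0.15, -0.03, 0.04, 0, 0, 0, 0.2]
    - [0.15, -0.03, 0.04, 0, 0, 0, 0.2]

```text
time: 17.73
tool_pos: [0.4409, 0.1257, 0.2826]
eef_rot: [[0.207, 0.003, 0.978], [-0.978, -0.002, 0.207], [0.003, -1.0, 0.003]]
ft_force: [0.2, -0.1, -0.4]
width: 0.0552
```

```bash
sed -i 's/w8.png/w9.png/' m10.py; python3 m10.py
```

```text
17.725 [0.4409 0.1257 0.2826]
[279.20772063 239.99149478]
mouse [([364.0, 216.0, 396.0, 256.0], 0.61)]
power_strip [([380.0, 113.0, 406.0, 191.0], 0.62)]
leaflets [([114.0, 108.0, 157.0, 188.0], 0.74)]
hasp_end [262. 266.] [([264.0, 264.0], 0.56)]
snap_nose [262. 266.] [([298.0, 267.0], 0.93)]
```

View pics/w9.png

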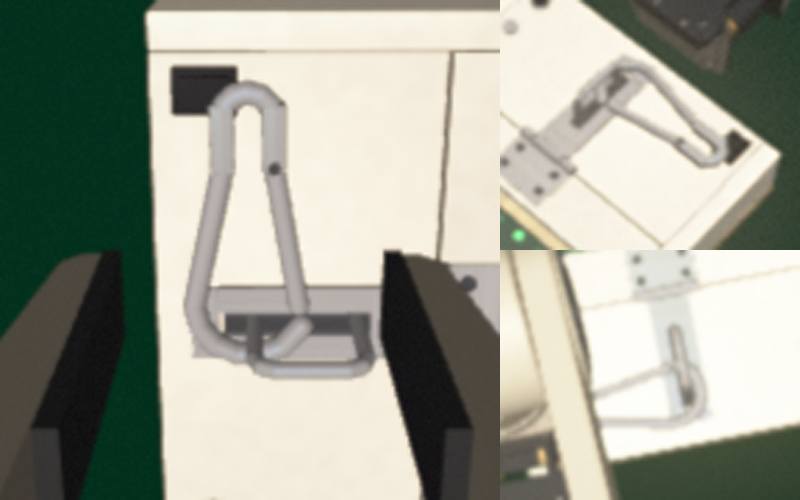

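The front leg (255,340) is inside the hook's bow. The gate runs straight from its pivot (275,170) to the nose (300,318), so it is shut. The strap is flat and the other things are where they were. Handing in.

```bash
python3 -c "
from rig import env
print(env.hand_in())"
```

```text
the job is handed in; nothing more can be done
None
```

The display case is fastened and the job is handed in, after about 18 s of robot time. I folded the hasp strap flat over the staple, then clipped the farther of the two snap hooks (0.56 m from the base, the other 0.47 m) onto the staple's front leg through its gate. Then I lowered it, let go and backed off.

- **Strap:** it met its stop, with about 3 N on the fingertips at strap-top height. The last pictures still show it flat.
- **Hook:** entering the gate took about 1.9 N. Pulling back afterwards met about 11 N, so the wire was trapped. After release, the close view shows the leg inside the hook and the gate in line with the nose, which means shut. I could only judge the gate from the picture, as nothing measures its angle.
- **Other things:** the mouse, power strip and leaflets stayed within a few pixels of where they started in the top view.
- **Disagreement:** the point network's first fit put the case's yaw at 0.11 rad, and the outline fit at 0.21. I used 0.213, which the close views and the clean entry bore out.

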